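# Seat a hard disk in the bench test dock and shut its latch

### The job

Get the salvaged hard disk ready for testing: push it along the bench, the end with the printed label first, in between the aluminium rails of the test dock until it meets the sprung connector block at the back, then push the red-ended latch lever fully shut behind it so that the disk is pressed home. Push only, with the fingertips: do not grip or lift anything, keep the disk flat on the bench, and leave the other things where they lie.

Things in the scene. Friction and masses are not known exactly. Their poses are not given: they have to be found in the camera images.
- disk: 3.5 inch hard disk, grey metal, 102 (x) x 148 (y) x 26 mm, 0.58 kg (may vary a third), lying flat and loose on the bench, already roughly pointing at the dock. Origin: centre of its underside. Its connector end, under the white label on top, goes in first: the -y end; the rear end to push on is the +y end. Bench friction about 0.6. Too wide to grip.
- disk_rear (a point): Middle of the disk's rear (+y) end face, 13 mm above the disk's underside; 74 mm from the disk's origin along its +y. The point has the axes of the disk.
- dock: Test dock fixed to the bench. Origin: on the bench, centre of mouth; x points inward, y to the latch side. Rails 105 mm apart, 22 mm high, along x from x=37 to 150, flaring to 119 mm at x=13. Grey rear housing (x 150-196, y +-72, 46 mm high) holds a black sprung connector block, face at x=140, which yields 8 mm at 2 to 4.4 N. Seated disk: rear end at x=0, centre y=0; 1.5 mm play to the housing.
- latch (a joint): Latch lever, steel bar 8 mm thick, z 6 to 24 mm, on an upright pin at the left of the mouth; red end. 0 rad = shut, lying across the mouth along dock -y just behind the seated disk; grows as it swings outward away from the dock (clockwise from above); about 1.65 = standing open, pointing out of the mouth (stop at 2.0). Stiff (0.45 N m) and stays where left; shutting it presses the disk home.
- latch_pivot (a point): On the lever's hinge pin axis, 15 mm above the bench; in dock axes at x=-6, y=+72 mm. The lever reaches 110 mm from it; boss radius 9.5 mm. A rubber pad 72 mm from the pin, on the face toward the dock, bears on the middle of the disk's rear end. The point turns with the lever: its -y runs along the bar, its -x is the outer face's normal.
- latch_tab (a point): Middle of the outer face of the lever's red end (30 mm long, 11 mm thick, 21 mm high): the place to push; 95 mm from the pin along the bar and 6 mm outward from the bar's mid-plane, 15 mm above the bench. Outer face: the one away from the dock when shut. A fixed black tray, 90 mm high, stands near it: rim at world x > 0.585, y > -0.03.
- heatsink: Finned aluminium heatsink 58 x 62 x 30 mm, loose, beyond the dock's housing; leave it. Origin: centre of underside.
- small_disk: 2.5 inch disk, 70 x 100 x 10 mm, loose, beyond the dock's housing on the robot's side; leave it. Origin: centre of underside.
- tape_roll: Roll of tan masking tape, 96 mm across, 24 mm high, lying flat, loose, left of the disk; leave it. Origin: centre of underside.
- screwdriver: Long red and black screwdriver lying along y, 210 mm long, 30 mm thick, loose, at the bench's near edge left of the disk; leave it. Origin: centre of underside.

How it is judged:
On the way:
1. the disk is between the rails up to the connector block, the latch still open (y of disk in the frame of dock between -0.005 and 0.005 m and angle between the y axis of disk and the x axis of dock, either way round below 0.05 rad and height (world z) of disk below 0.006 m and x of disk_rear in the frame of dock above -0.013 m and value of joint latch above 0.8 rad), for 0.2 s.
At the end, for the whole second after the job is handed in: The disk lies flat and still between the rails (within 5 mm sideways, 0.05 rad), its rear end within 6 mm of fully home (x = 0 of the dock), and the latch is shut to less than 0.07 rad and at rest (y of disk in the frame of dock between -0.005 and 0.005 m and angle between the y axis of disk and the x axis of dock, either way round below 0.05 rad and height (world z) of disk below 0.006 m and x of disk_rear in the frame of dock between -0.006 and 0.005 m and value of joint latch below 0.07 rad and linear speed of disk below 0.01 m/s and velocity of joint latch below 0.05 rad/s); the robot touches nothing.
It fails at once if the disk is lifted off the bench or tipped (height (world z) of disk above 0.01 m or angle between disk's own z axis and vertical above 0.12 rad).
It fails at once if a bystander is moved by more than 12 mm (distance of any of heatsink, small_disk, tape_roll, screwdriver from where it was at the start of the episode above 0.012 m).
It also fails if it takes over 64 s, if anything falls off the work surface, if the arm or the gripper's body presses on something with over 40 N, if the wrist force passes 120 N, or if a joint passes its speed limit or range.

### The arm

A 7-joint arm with a two-finger parallel gripper is mounted at the origin on a cart in front of the work surface, level with it; the furniture and walls round the work are solid. World frame = base frame: x ahead of the robot, y to its left, z up, the work surface at z = 0. Lengths are in m, angles in rad, forces in N, time in s.
With the tool pointing down it reaches from about 0.425 to 0.875 m from the base axis. Payload 9.9 kg.
Tool frame: the origin (TCP) lies at the very end of the fingers, on their centre line; the grasp point (between the pads) lies 19 mm behind it (arm.grip_point_offset is the distance from the TCP to the grasp point, in m); z points along the fingers, y is the line along which they close (so a half turn about z gives the same grasp; the last joint's range is limited). The gripper opens to 85 mm and grips with 20 to 120 N. Pads are 22 mm wide; open, the fingers measure 114 mm over their backs; the gripper's body (76 mm by 85 mm) begins 54 mm behind the grasp point. The pads swing forward as they close: fully open they stand 13 mm farther back than shut.
Start: joints at [1.241, 0.576, 0.025, 1.437, -0.015, 1.129, -0.057], TCP at [0.164, -0.655, 0.231] pointing down, gripper open.
Joint ranges: [-2.76, 2.76], [-0.34, 2.15], [-1.52, 1.57], [0.19, 2.46], [-1.09, 4.23], [0.17, 1.99], [-2.82, 2.82]. Speed limits (rad/s): [2.22, 2.22, 3.01, 3.01, 3.14, 3.14, 3.14].

### API

Orientations are given as a unit quaternion [x, y, z, w].
In Python, from cell import arm, cam gives the robot as it stands (arm), with the cameras (cam).
- The arm moves only by the shell command python3 shift.py 'ROWS' [FORCE]. ROWS is a JSON list of rows, 1 to 12 of them, each an object with the fields xyz (a list: dx, dy, dz in units of 25 mm), r (a list: a rotation vector rx, ry, rz in units of 0.25 rad), jaw (the opening from 0.0 (shut) to 1.0 (fully open)); a field left out counts as zero (the opening has to be given); each row is the pose to reach, as a shift and turn from the pose commanded when the command began, along the tool's axes at that moment; what a row does not reach only later rows make up. A row lasts 1/10 s, in which the tool goes at most 0.05 m and 0.15 rad, less where a joint would pass 70% of its speed; a pose out of reach is approached as far as the arm can. The fingers move at their own pace and stop on an object; FORCE is the grip in N (left out, the last holds). Time passes only in rows, so rows that do not move let the fingers close. It prints the time, the measured TCP pose, the force, the opening and the grip force at its end. Input that does not fit is refused with a message, and nothing moves.
- arm.read_state(): the state, without advancing time (a new reading comes with each control period).
- cam.capture(name): name is "scene" or "top"; returns the picture (480x640x3 uint8, red, green, blue); there is no depth.
- cam.camera_info(name): a dict with "camera_matrix" (3x3 intrinsics, pixels), "D" ([k1, k2, p1, p2, k3] as OpenCV has them; the pictures are not rectified), "rvec" (rotation vector, rad) and "tvec" (3), from world to camera coordinates, as OpenCV has them. Camera axes: x right, y down, z forward; pixel columns grow to the right and rows downward; lengths in m; the calibration is good to about 2 mm. A picture is of the moment at which its call begins. camera_info takes no time and is no camera call.
- arm.finish_job(): hands the job in; it is judged then, once.
The state is a dict: "clock": time; "qpos": joint angles; "joint_velocities": joint speeds; "effort": joint torques, N m; "ee_pos": TCP position; "tool_rot": TCP orientation; "force": force on the tool from outside, world axes, zero at the start; "moment": the same for the moment, N m; "finger_gap": opening from 0.0 (shut) to 1.0 (fully open); "gripper_force": force on a finger pad.
Only numpy, scipy, OpenCV 4.12 (cv2) and the standard library are available. Lean on these libraries where they do the work, as an engineer would, in place of code of your own. Each camera call takes 0.05 s, during which the arm holds its last target. There are 200 camera calls.

## Working session

There is one attempt and no reset: what is moved stays moved. The work goes in short steps, Python scripts to look and compute and a shell command to move; the robot and the scene stay as the last step left them, time stands still between calls to the robot, and variables do not carry over. Pictures are saved under pics/ and viewed, at most 10 in all, crops included, and the job is handed in when it is done.

```bash
ls; mkdir -p pics; python3 - <<'E'
from cell import arm, cam
import cv2
for n in("scene","top"):
    cv2.imwrite(f"pics/{n}0.png",cam.capture(n)[:,:,::-1]); print(n,cam.camera_info(n))
s=arm.read_state();print(s["clock"],s["ee_pos"],s["tool_rot"])
E
```

```text
cell.py
pics
shift.py
scene {'camera_matrix': array([[581.34370352,   0.        , 332.09563063],
       [  0.        , 581.34370352, 246.84604995],
       [  0.        ,   0.        ,   1.        ]]), 'D': array([0.02994139, 0.        , 0.        , 0.        , 0.        ]), 'rvec': array([ 0.57924183, -2.36438441,  1.55707   ]), 'tvec': array([0.34467075, 0.19974458, 0.86834644])}
top {'camera_matrix': array([[546.98439394,   0.        , 327.08666828],
       [  0.        , 546.98439394, 234.61640341],
       [  0.        ,   0.        ,   1.        ]]), 'D': array([-0.09618145,  0.        ,  0.        ,  0.        ,  0.        ]), 'rvec': array([ 2.12244812, -2.17527243,  0.11623409]), 'tvec': array([-0.13439827,  0.46224008,  1.29543982])}
0.1 [ 0.16412855 -0.6543211   0.23050056] [ 9.92459007e-01  1.22574627e-01 -1.39426897e-04 -7.49409204e-04]
```

View pics/top0.png

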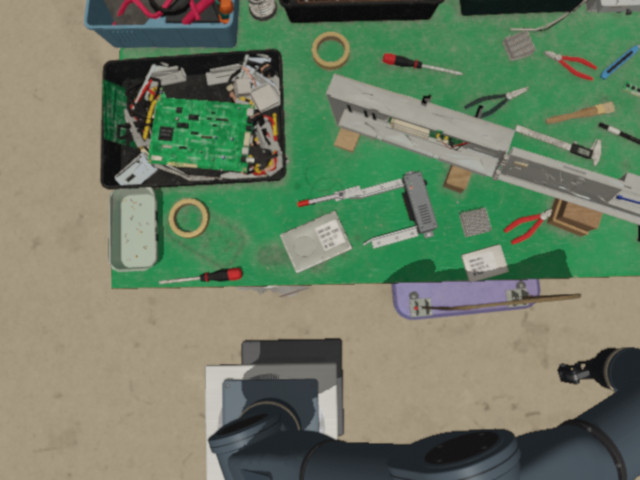

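View pics/scene0.png

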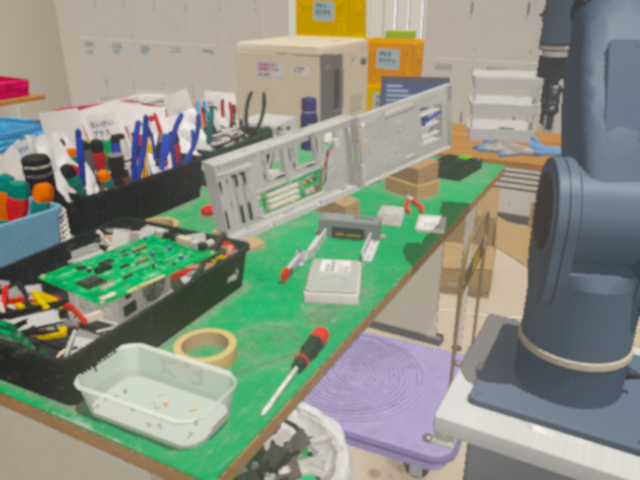

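The top view shows the disk near px (316,242), and the dock from about (365,185)-(365,242) to its housing at (420,205). The latch is open, with its red tip at (303,203). Next I'll enlarge both views.

```bash
python3 - <<'E'
import cv2
a=cv2.imread("pics/top0.png")[160:300,270:460]
cv2.imwrite("pics/topc.png",cv2.resize(a,None,fx=4.2,fy=4.2,interpolation=cv2.INTER_CUBIC))
a=cv2.imread("pics/scene0.png")[205:315,270:400]
cv2.imwrite("pics/scenec.png",cv2.resize(a,None,fx=5,fy=5,interpolation=cv2.INTER_CUBIC))
E
```

```text
(no output)
```

View pics/topc.png

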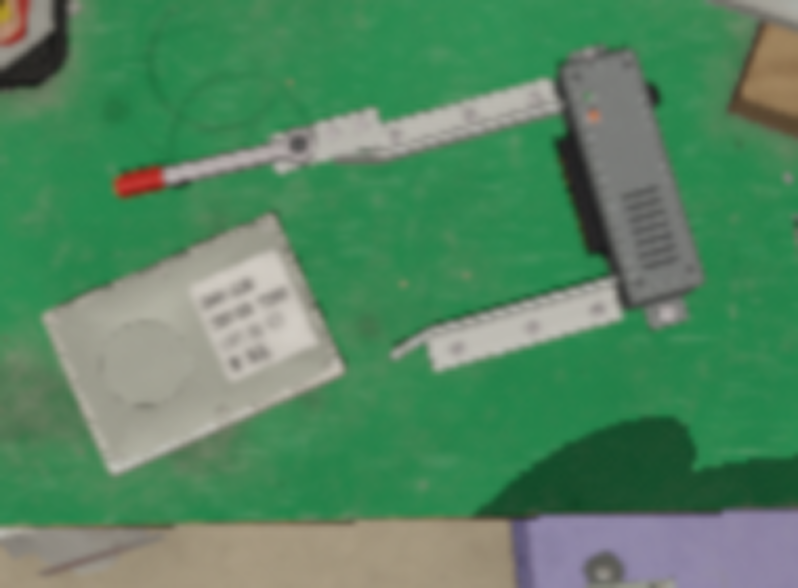

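View pics/scenec.png

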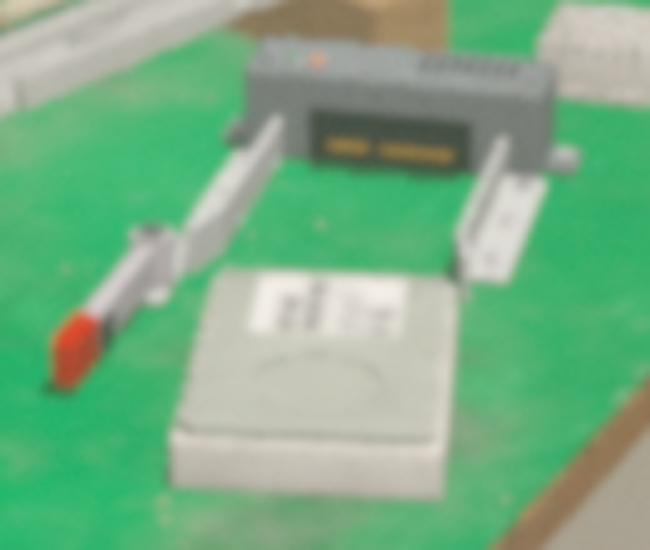

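The top crop shows the disk's top corners at (44,315), (275,212), (345,372) and (114,474). The housing top is at (565,65), (635,52), (703,285) and (630,305), the hinge pin at (298,145), and the red end at (115-163,183). The scene crop shows the disk's rear face between (172,435) and (447,441), and the housing's front top edge from (247,82) to (553,98).

```bash
cat > h.py <<'E'
import numpy as np, cv2
from scipy.optimize import least_squares
from cell import arm, cam
CI={n:cam.camera_info(n) for n in("top","scene")}
OFF={"top":(4.2,270,160),"scene":(5,270,205)}
def full(n,p,off=None):
    s,ox,oy=(off or OFF[n]); return (np.array(p,float)+.5)/s-.5+[ox,oy]
def proj(n,P):
    c=CI[n];return cv2.projectPoints(np.array(P,float).reshape(-1,3),c["rvec"],c["tvec"],c["camera_matrix"],c["D"])[0].reshape(-1,2)
def world(p,L):
    x,y,z,t=p;c,s=np.cos(t),np.sin(t);L=np.array(L,float)
    return np.c_[x+c*L[:,0]-s*L[:,1],y+s*L[:,0]+c*L[:,1],L[:,2]+z]
def fit(obs,p0,freez=True):
    # obs: {cam:(local pts, full pixels)}
    def f(q):
        p=q if freez else [q[0],q[1],0,q[2]]
        return np.concatenate([(proj(n,world(p,L))-U).ravel() for n,(L,U) in obs.items()])
    r=least_squares(f,p0 if freez else [p0[0],p0[1],p0[3]],loss="soft_l1");return r.x,np.round(f(r.x).reshape(-1,2),1)
def ray(n,uv,z):
    c=CI[n];q=cv2.undistortPoints(np.array([[uv]],float),c["camera_matrix"],c["D"])[0,0]
    R=cv2.Rodrigues(c["rvec"])[0];d=R.T@[*q,1];o=-R.T@c["tvec"];return o+d*(z-o[2])/d[2]
E
python3 - <<'E'
from h import *
a,b=.051,.074
# dock-end corners: local -y is connector end, looking in +... disk +y = world +y approx
T=[(a,b,.026),(a,-b,.026),(-a,-b,.026),(-a,b,.026)]
D={"top":(T,full("top",[(44,315),(275,212),(345,372),(114,474)])),
   "scene":(T+[(a,b,0),(-a,b,0)],full("scene",[(172,435),(220,270),(460,283),(447,441),(172,487),(443,497)]))}
for k in (D,{"top":D["top"]},{"scene":D["scene"]}):
    p,r=fit(k,[.5,.1,0,0],len(k)>1);print("disk",p);print(r.tolist())
K=[(.150,.072,.046),(.196,.072,.046),(.196,-.072,.046),(.150,-.072,.046)]
G={"top":(K+[(.037,-.0525,.022),(.013,-.0595,.022),(-.006,.072,.024)],full("top",[(565,65),(635,52),(703,285),(630,305),(432,330),(393,357),(298,145)])),
   "scene":(K[:1]+K[3:],full("scene",[(247,82),(553,98)]))}
for k in (G,{"top":G["top"]}):
    p,r=fit(k,[.5,-.05,0,-1.5],len(k)>1);print("dock",p);print(r.tolist())
for z in(.015,.026):print("tab top",ray("top",full("top",(115,185)),z),ray("top",full("top",(163,180)),z))
print(ray("top",full("top",(298,145)),.026))
E
```

```text
disk [ 0.44365151 -0.11861826 -0.00364281  0.39223777]
[[-0.2, -0.0], [0.4, 0.1], [0.8, -0.0], [-0.2, 0.5], [-0.2, -0.9], [-0.8, -0.8], [0.1, -1.3], [-0.1, 0.5], [-0.0, 1.1], [0.3, 1.7]]
disk [ 0.44354026 -0.11837372  0.39349668]
[[-0.5, -0.1], [0.2, -0.1], [0.8, -0.2], [-0.4, 0.5]]
disk [ 0.44066243 -0.11331855  0.3898327 ]
[[-0.3, -1.1], [-0.7, -1.2], [0.5, -1.7], [0.1, 0.3], [-0.2, 0.9], [0.5, 1.6]]
dock [ 0.49008426 -0.20576058 -0.0076544  -1.32924766]
[[-1.0, 1.1], [0.4, -0.7], [1.2, 0.3], [0.3, 0.6], [-0.7, 0.4], [-0.1, -0.7], [0.7, 0.5], [-0.5, -1.5], [-1.4, 0.9]]
dock [ 0.48936348 -0.20473451 -1.32762067]
[[-1.1, 0.6], [0.4, -1.2], [1.4, 0.1], [0.4, 0.4], [-0.9, 0.3], [-0.4, -0.8], [0.2, 0.2]]
tab top [ 0.53911102 -0.07321862  0.015     ] [ 0.54131939 -0.10144971  0.015     ]
tab top [ 0.53707433 -0.07398816  0.026     ] [ 0.53926437 -0.10198491  0.026     ]
[ 0.55784702 -0.18099302  0.026     ]
```

The manual's scale: shifts go in units of 25 mm and turns go in units of 0.25 rad. Converting my numbers, 0.395 m is 15.8, -0.319 m is -12.76, -1 rad is -4.

```bash
cat >> h.py <<'E'
from scipy.spatial.transform import Rotation as R_
DK=np.array([.4894,-.2047,0,-1.3276])
def d2w(xy,th=0):  # dock xy and heading -> world xy, heading
    return world(DK,[(*xy,0)])[0,:2],DK[3]+th
def to(pos,head=None):
    """shift in tool axes to world pos; tool x to point opposite to push heading"""
    s=arm.read_state();R=R_.from_quat(s["tool_rot"]).as_matrix()
    d=R.T@(np.array(pos)-s["ee_pos"])
    r=np.zeros(3)
    if head is not None:
        x=-np.array([np.cos(head),np.sin(head),0]);z=np.array([0,0,-1.]);T=np.c_[x,np.cross(z,x),z]
        r=R_.from_matrix(R.T@T).as_rotvec()
    print("shift",np.round(d,4),"rot",np.round(r,3),"from",np.round(s["ee_pos"],4),"F",np.round(s["force"],1))
def pusher(xy,th,off=0,back=.011):
    """TCP dock coords for disk centre xy, heading th (dock): push place off to the latch side"""
    c,s=np.cos(th),np.sin(th);b=.074+back
    return (xy[0]-b*c-off*s, xy[1]-b*s+off*c)
def goto(xy,th,off,back,z):
    w,h=d2w(pusher(xy,th,off,back),th);print("tcp target",np.round(w,4));to([*w,z],h)
E
python3 shift.py '[{"xyz":[15.8, -12.76, 1.2], "r":[0, 0, -4], "jaw":0.6}, {"xyz":[15.8, -12.76, 1.2], "r":[0, 0, -4], "jaw":0.6}, {"xyz":[15.8, -12.76, 1.2], "r":[0, 0, -4], "jaw":0.6}, {"xyz":[15.8, -12.76, 1.2], "r":[0, 0, -4], "jaw":0.6}, {"xyz":[15.8, -12.76, 1.2], "r":[0, 0, -4], "jaw":0.6}, {"xyz":[15.8, -12.76, 1.2], "r":[0, 0, -4], "jaw":0.6}, {"xyz":[15.8, -12.76, 1.2], "r":[0, 0, -4], "jaw":0.6}, {"xyz":[15.8, -12.76, 1.2], "r":[0, 0, -4], "jaw":0.6}, {"xyz":[15.8, -12.76, 1.2], "r":[0, 0, -4], "jaw":0.6}, {"xyz":[15.8, -12.76, 1.2], "r":[0, 0, -4], "jaw":0.6}, {"xyz":[15.8, -12.76, 1.2], "r":[0, 0, -4], "jaw":0.6}, {"xyz":[15.8, -12.76, 1.2], "r":[0, 0, -4], "jaw":0.6}]'
python3 - <<'E'
from h import *
print(arm.read_state()["qpos"])
goto((-.095,-.0237),.15,.016,.03,.12)
E
```

```text
clock: 1.3
ee_pos: [0.4708, -0.2471, 0.201]
tool_rot: [0.811, 0.585, 0.0, -0.0]
force: [-0.4, -0.1, 0.2]
finger_gap: 0.601
gripper_force: 0.0
[ 0.61875975  0.4060862  -0.31570947  1.84962197  0.15500023  0.91024333
 -0.08908459]
tcp target [ 0.4185 -0.016 ]
shift [ 0.2028 -0.1225  0.0812] rot [-0.    -0.001 -0.714] from [ 0.4708 -0.2471  0.201 ] F [-0.4 -0.1  0.2]
```

Converted, 0.203 m is 8.12, -0.122 m is -4.88, -0.714 rad is -2.856.

```bash
python3 shift.py '[{"xyz":[8.12, -4.88, 3.2], "r":[0, 0, -2.856], "jaw":0.6}, {"xyz":[8.12, -4.88, 3.2], "r":[0, 0, -2.856], "jaw":0.6}, {"xyz":[8.12, -4.88, 3.2], "r":[0, 0, -2.856], "jaw":0.6}, {"xyz":[8.12, -4.88, 3.2], "r":[0, 0, -2.856], "jaw":0.6}, {"xyz":[8.12, -4.88, 3.2], "r":[0, 0, -2.856], "jaw":0.6}, {"xyz":[8.12, -4.88, 3.2], "r":[0, 0, -2.856], "jaw":0.6}, {"xyz":[8.12, -4.88, 3.2], "r":[0, 0, -2.856], "jaw":0.6}]'
python3 - <<'E'
from h import *
print(arm.read_state()["qpos"])
goto((-.095,-.0237),.15,.016,.03,.008)
E
```

```text
clock: 2.0
ee_pos: [0.4185, -0.0188, 0.1211]
tool_rot: [0.557, 0.83, -0.001, -0.0]
force: [0.3, -0.2, 0.5]
finger_gap: 0.602
gripper_force: 0.0
[ 0.30791517  0.3947514  -0.50497537  2.20784366  0.33113647  0.61132209
 -0.04987757]
tcp target [ 0.4185 -0.016 ]
shift [0.0026 0.0012 0.1131] rot [-0.001  0.    -0.005] from [ 0.4185 -0.0188  0.1211] F [ 0.3 -0.2  0.5]
```

```bash
python3 shift.py '[{"xyz":[0.08, 0.04, 1.6], "jaw":0.6}, {"xyz":[0.08, 0.04, 3.2], "jaw":0.6}, {"xyz":[0.08, 0.04, 4], "jaw":0.6}, {"xyz":[0.08, 0.04, 4.48], "jaw":0.6}, {"xyz":[0.08, 0.04, 4.48], "jaw":0.6}]'
python3 - <<'E'
from h import *
print(arm.read_state()["qpos"])
goto((-.095,-.0237),.15,.016,.011,.009)
a=cam.capture("top")[160:300,270:460,::-1]
cv2.imwrite("pics/t1.png",cv2.resize(a,None,fx=4.2,fy=4.2,interpolation=cv2.INTER_CUBIC))
# target after phase 1
c=np.array((-.095,-.0237))+.045*np.array([np.cos(.3),np.sin(.3)]);print(c);goto(c,.15,.016,.011,.009)
E
```

```text
clock: 2.5
ee_pos: [0.4188, -0.0181, 0.0082]
tool_rot: [0.559, 0.829, -0.001, -0.0]
force: [-0.2, 0.3, 0.9]
finger_gap: 0.6
gripper_force: 0.0
[ 0.11582974  0.60480264 -0.26979576  2.31443638  0.57395148  0.28566091
 -0.27844563]
tcp target [ 0.4257 -0.0336]
shift [-0.0169  0.0006 -0.0008] rot [-0.003  0.001 -0.008] from [ 0.4188 -0.0181  0.0082] F [-0.2  0.3  0.9]
[-0.05200986 -0.01040159]
tcp target [ 0.449  -0.0721]
shift [-0.0616  0.0072  0.0001] rot [-0.001  0.001 -0.008] from [ 0.4192 -0.0177  0.009 ] F [-0.8 -1.   0.4]
```

View pics/t1.png

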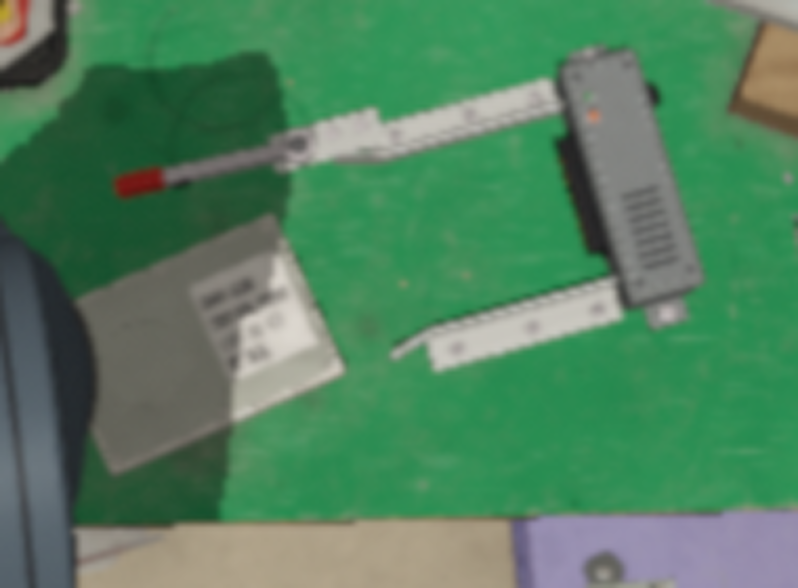

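The disk is unmoved, with front corners at crop (275,214) and (345,372), and the arm is behind it. I'll start pushing now.

Converted, -0.0616 m is -2.464, 0.0072 m is 0.288, -0.008 rad is -0.032.

```bash
python3 shift.py '[{"xyz":[-0.36, 0, 0], "r":[0, 0, -0.032], "jaw":0.6}, {"xyz":[-0.6, 0, 0], "r":[0, 0, -0.032], "jaw":0.6}, {"xyz":[-0.72, 0, 0], "r":[0, 0, -0.032], "jaw":0.6}, {"xyz":[-0.92, 0.04, 0], "r":[0, 0, -0.032], "jaw":0.6}, {"xyz":[-1.12, 0.08, 0], "r":[0, 0, -0.032], "jaw":0.6}, {"xyz":[-1.32, 0.12, 0], "r":[0, 0, -0.032], "jaw":0.6}, {"xyz":[-1.52, 0.16, 0], "r":[0, 0, -0.032], "jaw":0.6}, {"xyz":[-1.72, 0.2, 0], "r":[0, 0, -0.032], "jaw":0.6}, {"xyz":[-1.92, 0.22, 0], "r":[0, 0, -0.032], "jaw":0.6}, {"xyz":[-2.12, 0.24, 0], "r":[0, 0, -0.032], "jaw":0.6}, {"xyz":[-2.32, 0.28, 0], "r":[0, 0, -0.032], "jaw":0.6}, {"xyz":[-2.464, 0.288, 0], "r":[0, 0, -0.032], "jaw":0.6}]'
python3 - <<'E'
from h import *
a=cam.capture("top")[160:300,270:460,::-1]
cv2.imwrite("pics/t2.png",cv2.resize(a,None,fx=4.2,fy=4.2,interpolation=cv2.INTER_CUBIC))
print(arm.read_state()["force"])
E
```

```text
clock: 3.75
ee_pos: [0.449, -0.0697, 0.0097]
tool_rot: [0.554, 0.833, 0.0, -0.0]
force: [-2.9, 4.2, 4.5]
finger_gap: 0.595
gripper_force: 2.8
[-2.03193575  2.79831996  2.93052499]
```

View pics/t2.png

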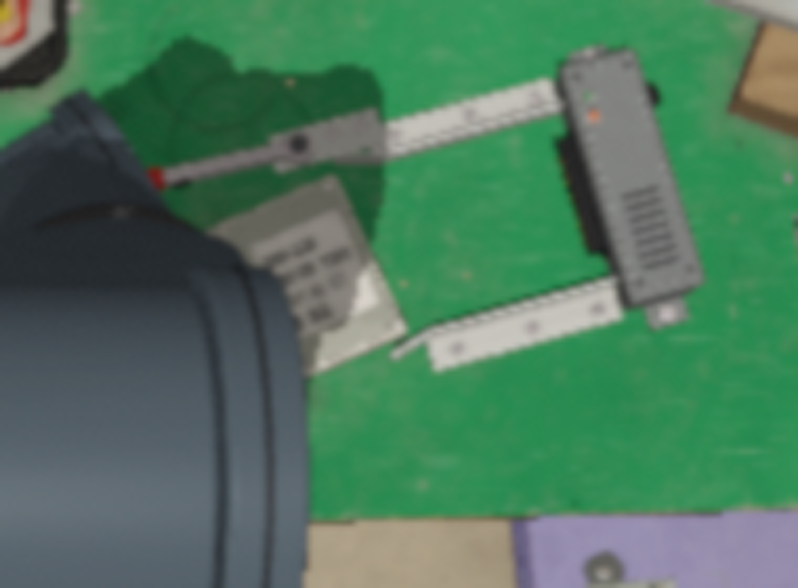

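The disk's front corners are now at crop (337,177) and (405,330). The lower corner is close to the flare tip at (393,357).

```bash
cat >> h.py <<'E'
def disk_front(pl,pr):
    A=ray("top",full("top",pl),.026);B=ray("top",full("top",pr),.026)
    v=(A-B)[:2];h=np.arctan2(v[1],v[0])-np.pi/2   # heading: left side is +90deg
    m=(A+B)[:2]/2;c=m-.074*np.array([np.cos(h),np.sin(h)])
    q=c-DK[:2];t=DK[3];loc=[np.cos(t)*q[0]+np.sin(t)*q[1],-np.sin(t)*q[0]+np.cos(t)*q[1]]
    print("len",np.linalg.norm(v),"centre dock",np.round(loc,4),"th",round(h-t,3));return loc,h-t
E
python3 - <<'E'
from h import *
disk_front((275,213),(345,372))
l,t=disk_front((337,177),(405,330))
goto(l,t,.016,.011,.009)
print("to mid");goto((-.010,-.003),.06,.016,.011,.009)
print("to in");goto((.03,0),.0,.016,.011,.009)
E
```

```text
len 0.10097644509028406 centre dock [-0.0962 -0.0234] th 0.141
len 0.09756015836015425 centre dock [-0.0562 -0.0108] th 0.141
tcp target [ 0.4484 -0.068 ]
shift [0.0025 0.     0.0007] rot [ 0.    -0.     0.012] from [ 0.4493 -0.0703  0.0097] F [-2.   2.8  2.9]
to mid
tcp target [ 0.474  -0.1098]
shift [-0.046   0.0075  0.0007] rot [ 0.    -0.     0.093] from [ 0.4493 -0.0703  0.0097] F [-2.   2.8  2.9]
to in
tcp target [ 0.4917 -0.1475]
shift [-0.0875  0.0093  0.0006] rot [ 0.    -0.     0.153] from [ 0.4493 -0.0703  0.0097] F [-2.   2.8  2.9]
```

```bash
python3 shift.py '[{"xyz":[-0.16, 0.04, 0], "r":[0, 0, 0.04], "jaw":0.6}, {"xyz":[-0.36, 0.08, 0], "r":[0, 0, 0.08], "jaw":0.6}, {"xyz":[-0.56, 0.12, 0], "r":[0, 0, 0.12], "jaw":0.6}, {"xyz":[-0.76, 0.16, 0], "r":[0, 0, 0.16], "jaw":0.6}, {"xyz":[-0.96, 0.18, 0], "r":[0, 0, 0.2], "jaw":0.6}, {"xyz":[-1.16, 0.2, 0], "r":[0, 0, 0.24], "jaw":0.6}, {"xyz":[-1.36, 0.24, 0], "r":[0, 0, 0.3], "jaw":0.6}, {"xyz":[-1.56, 0.28, 0], "r":[0, 0, 0.34], "jaw":0.6}, {"xyz":[-1.76, 0.3, 0], "r":[0, 0, 0.372], "jaw":0.6}, {"xyz":[-1.96, 0.32, 0], "r":[0, 0, 0.4], "jaw":0.6}, {"xyz":[-2.16, 0.32, 0], "r":[0, 0, 0.44], "jaw":0.6}, {"xyz":[-2.32, 0.34, 0], "r":[0, 0, 0.46], "jaw":0.6}]'
python3 - <<'E'
from h import *
a=cam.capture("top")[160:300,270:460,::-1]
cv2.imwrite("pics/t3.png",cv2.resize(a,None,fx=4.2,fy=4.2,interpolation=cv2.INTER_CUBIC))
print("to in");goto((.03,0),.0,.016,.0095,.009)
E
```

```text
clock: 5.0
ee_pos: [0.4795, -0.1199, 0.0096]
tool_rot: [0.601, 0.799, 0.0, -0.0]
force: [-2.2, 4.6, 4.8]
finger_gap: 0.603
gripper_force: 2.9
to in
tcp target [ 0.492  -0.1489]
shift [-0.0307  0.0039  0.0005] rot [ 0.    -0.     0.038] from [ 0.4797 -0.1205  0.0095] F [-1.3  3.7  2.8]
```

View pics/t3.png

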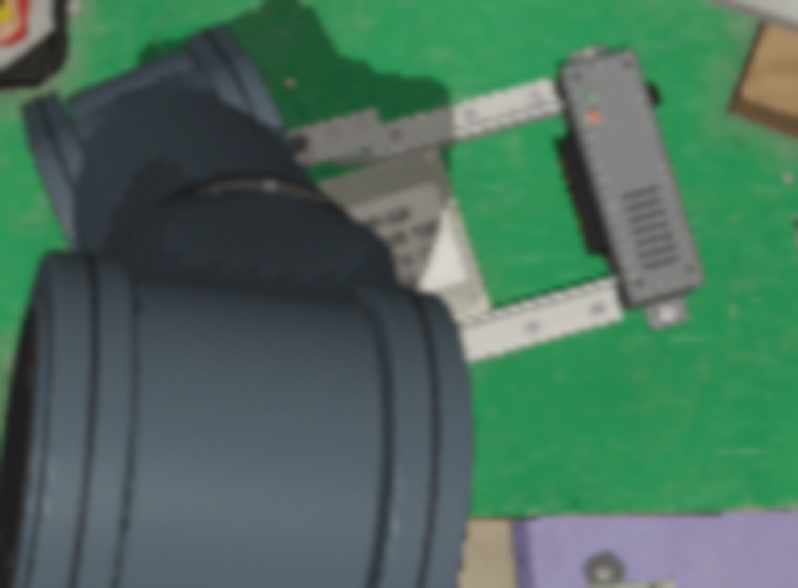

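The disk's front corners are now at about crop (440,150) and (490,305), between the rails. I'll push on to x≈0.03, then back off and recentre behind it so the fingers clear the hinge boss.

Converted, -0.03 m is -1.2, -0.02 m is -0.8, 0.03 rad is 0.12.

```bash
python3 shift.py '[{"xyz":[-0.2, 0.04, 0], "r":[0, 0, 0.04], "jaw":0.6}, {"xyz":[-0.4, 0.06, 0], "r":[0, 0, 0.08], "jaw":0.6}, {"xyz":[-0.6, 0.08, 0], "r":[0, 0, 0.12], "jaw":0.6}, {"xyz":[-0.8, 0.12, 0], "r":[0, 0, 0.136], "jaw":0.6}, {"xyz":[-1, 0.12, 0], "r":[0, 0, 0.152], "jaw":0.6}, {"xyz":[-1.2, 0.16, 0], "r":[0, 0, 0.152], "jaw":0.6}, {"xyz":[-1.2, 0.16, 0], "r":[0, 0, 0.152], "jaw":0.6}, {"xyz":[-0.8, 0.16, 0], "r":[0, 0, 0.152], "jaw":0.6}, {"xyz":[-0.6, 0.16, 0], "r":[0, 0, 0.152], "jaw":0.6}]'
python3 - <<'E'
from h import *
print("recentre");goto((.03,0),.0,0,.015,.009)
print("home");goto((.07,0),.0,0,.0095,.009)
E
```

```text
clock: 5.95
ee_pos: [0.487, -0.1327, 0.0093]
tool_rot: [0.616, 0.788, -0.0, -0.0]
force: [0.1, 0.3, 0.0]
finger_gap: 0.603
gripper_force: 0.0
recentre
tcp target [ 0.4752 -0.1474]
shift [-0.0115 -0.015   0.0003] rot [-0.    -0.     0.001] from [ 0.487  -0.1327  0.0093] F [0.1 0.3 0. ]
home
tcp target [ 0.4861 -0.1916]
shift [-0.057  -0.0151  0.0003] rot [-0.    -0.     0.001] from [ 0.487  -0.1327  0.0093] F [0.1 0.3 0. ]
```

```bash
python3 shift.py '[{"xyz":[0, -0.32, 0], "jaw":0.6}, {"xyz":[-0.2, -0.6, 0], "jaw":0.6}, {"xyz":[-0.4, -0.6, 0], "jaw":0.6}, {"xyz":[-0.6, -0.6, 0], "jaw":0.6}, {"xyz":[-0.8, -0.6, 0], "jaw":0.6}, {"xyz":[-1, -0.6, 0], "jaw":0.6}, {"xyz":[-1.2, -0.6, 0], "jaw":0.6}, {"xyz":[-1.4, -0.6, 0], "jaw":0.6}, {"xyz":[-1.6, -0.6, 0], "jaw":0.6}, {"xyz":[-1.8, -0.6, 0], "jaw":0.6}, {"xyz":[-1.96, -0.6, 0], "jaw":0.6}]'
python3 - <<'E'
from h import *
print("home");goto((.07,0),.0,0,.0095,.009)
E
python3 shift.py '[{"xyz":[-0.12, 0, 0], "jaw":0.6}, {"xyz":[-0.2, 0, 0], "jaw":0.6}, {"xyz":[-0.2, 0, 0], "jaw":0.6}]'
python3 - <<'E'
from h import *
goto((.07,0),.0,0,.0095,.009)
E
```

```text
clock: 7.05
ee_pos: [0.4851, -0.1842, 0.0094]
tool_rot: [0.616, 0.788, 0.001, -0.0]
force: [-1.6, 5.4, 4.7]
finger_gap: 0.598
gripper_force: 2.7
home
tcp target [ 0.4861 -0.1916]
shift [-0.0075 -0.0007  0.0003] rot [ 0.001 -0.001  0.001] from [ 0.4851 -0.1842  0.0094] F [-1.6  5.4  4.7]
clock: 7.35
ee_pos: [0.4861, -0.1887, 0.0093]
tool_rot: [0.616, 0.788, 0.001, -0.0]
force: [-1.4, 5.5, 3.3]
finger_gap: 0.602
gripper_force: 2.9
tcp target [ 0.4861 -0.1916]
shift [-0.0028 -0.0006  0.0003] rot [ 0.    -0.001  0.001] from [ 0.4861 -0.1887  0.0093] F [-1.4  5.5  3.3]
```

```bash
for i in 1 2; do python3 shift.py '[{"xyz":[-0.04, 0, 0], "jaw":0.6}, {"xyz":[-0.08, 0, 0], "jaw":0.6}, {"xyz":[-0.12, 0, 0], "jaw":0.6}, {"xyz":[-0.12, 0, 0], "jaw":0.6}]'; done
```

```text
clock: 7.75
ee_pos: [0.4865, -0.1908, 0.0093]
tool_rot: [0.615, 0.788, 0.001, -0.001]
force: [-3.2, 9.1, 4.4]
finger_gap: 0.6
gripper_force: 4.4
clock: 8.15
ee_pos: [0.4871, -0.1934, 0.0093]
tool_rot: [0.615, 0.788, 0.001, -0.001]
force: [-3.4, 9.3, 6.3]
finger_gap: 0.598
gripper_force: 5.0
```

The force rose from 5.5 N to 9.9 N horizontally, so the disk has met the connector block. I'll withdraw and look.

```bash
python3 shift.py '[{"xyz":[0.2, 0, 0], "jaw":0.6}, {"xyz":[0.8, 0, 0], "jaw":0.6}, {"xyz":[1.6, 0, -0.8], "jaw":0.3}, {"xyz":[2.8, 0, -2], "jaw":0}, {"xyz":[4, 0, -3.6], "jaw":0}, {"xyz":[4.8, 0, -4.4], "jaw":0}, {"xyz":[4.8, 0, -4.4], "jaw":0}]'
python3 - <<'E'
from h import *
w,_=d2w((-.0,-.0));print(w)
b=cv2.resize(cam.capture("scene")[205:315,270:400,::-1],None,fx=5,fy=5,interpolation=cv2.INTER_CUBIC)
cv2.imwrite("pics/s4.png",b)
# candidate tool places: lever pin in world, tab at angle
pv,_=d2w((-.006,.072));print("pivot",pv)
E
```

```text
clock: 8.85
ee_pos: [0.4594, -0.0757, 0.122]
tool_rot: [0.614, 0.789, 0.001, 0.002]
force: [0.6, -0.0, 0.4]
finger_gap: 0.002
gripper_force: 0.0
[ 0.4894 -0.2047]
pivot [ 0.55783644 -0.18153852]
```

View pics/s4.png

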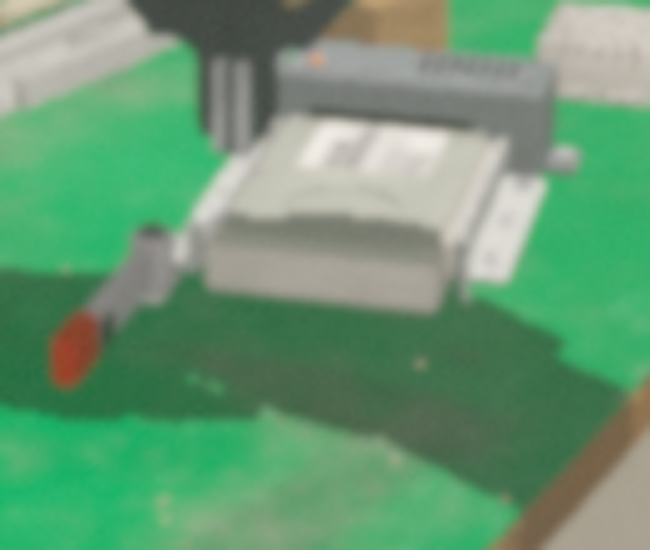

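The disk is seated squarely, with its label end at the connector block, rear face at crop (207-443, 285-310) and rails on both sides. Next is the latch. I'll approach the outer (world +x) side of the red end.

```bash
cat >> h.py <<'E'
PV,_=d2w((-.006,.072))
def lever(th,r=.088,back=.011,z=.012):
    hu=DK[3]-np.pi/2-th; hn=DK[3]-np.pi-th
    p=PV+r*np.array([np.cos(hu),np.sin(hu)])+(.006+back)*np.array([np.cos(hn),np.sin(hn)])
    print("th",th,np.round(p,4),end=" ");to([*p,z],hn+np.pi)
E
python3 -c "
from h import *
lever(1.64,back=.026,z=.14);lever(1.64,back=.026)"
```

```text
th 1.64 [ 0.5741 -0.0893] shift [-0.0395  0.1089 -0.0191] rot [ 3.000e-03 -1.000e-03  1.643e+00] from [ 0.459  -0.0776  0.1206] F [-0.   0.2 -0.7]
th 1.64 [ 0.5741 -0.0893] shift [-0.0393  0.1085  0.1089] rot [ 3.000e-03 -1.000e-03  1.643e+00] from [ 0.459  -0.0776  0.1206] F [-0.   0.2 -0.7]
```

Converted, 0.109 m is 4.36, -0.039 m is -1.56, 1.643 rad is 6.572.

```bash
python3 shift.py '[{"xyz":[-1.56, 4.36, -0.76], "r":[0, 0, 6.572], "jaw":0}, {"xyz":[-1.56, 4.36, -0.76], "r":[0, 0, 6.572], "jaw":0}, {"xyz":[-1.56, 4.36, -0.76], "r":[0, 0, 6.572], "jaw":0}, {"xyz":[-1.56, 4.36, -0.76], "r":[0, 0, 6.572], "jaw":0}, {"xyz":[-1.56, 4.36, -0.76], "r":[0, 0, 6.572], "jaw":0}, {"xyz":[-1.56, 4.36, -0.76], "r":[0, 0, 6.572], "jaw":0}, {"xyz":[-1.56, 4.36, -0.76], "r":[0, 0, 6.572], "jaw":0}, {"xyz":[-1.56, 4.36, -0.76], "r":[0, 0, 6.572], "jaw":0}, {"xyz":[-1.56, 4.36, -0.76], "r":[0, 0, 6.572], "jaw":0}, {"xyz":[-1.56, 4.36, -0.76], "r":[0, 0, 6.572], "jaw":0}, {"xyz":[-1.56, 4.36, -0.76], "r":[0, 0, 6.572], "jaw":0}, {"xyz":[-1.56, 4.36, -0.76], "r":[0, 0, 6.572], "jaw":0}]'
python3 -c "
from h import *
print(arm.read_state()['qpos'])
lever(1.64,back=.026)
a=cam.capture('top')[160:300,270:460,::-1]
cv2.imwrite('pics/t5.png',cv2.resize(a,None,fx=4.2,fy=4.2,interpolation=cv2.INTER_CUBIC))"
```

```text
clock: 10.1
ee_pos: [0.5731, -0.0913, 0.1369]
tool_rot: [0.996, 0.084, -0.001, 0.001]
force: [0.8, 0.4, -0.2]
finger_gap: -0.006
gripper_force: 0.0
[ 0.09072176  0.53486681 -0.02229012  1.81019182  0.01820936  0.79857224
 -1.34352419]
th 1.64 [ 0.5741 -0.0893] shift [ 0.0016 -0.0019  0.1249] rot [ 0.001  0.002 -0.006] from [ 0.5731 -0.0913  0.1369] F [ 0.8  0.4 -0.2]
```

```bash
python3 shift.py '[{"xyz":[0.04, 0, 1.6], "jaw":0}, {"xyz":[0.04, 0, 3.2], "jaw":0}, {"xyz":[0.04, 0, 4], "jaw":0}, {"xyz":[0.04, 0, 4.6], "jaw":0}, {"xyz":[0.04, 0, 4.96], "jaw":0}, {"xyz":[0.04, 0, 4.96], "jaw":0}]'
python3 -c "
from h import *
for t in (1.64,1.56,1.48,1.40,1.30,1.2,1.1,1.0,.9,.8,.7,.6):lever(t)"
```

```text
clock: 10.75
ee_pos: [0.5737, -0.0904, 0.0129]
tool_rot: [0.996, 0.087, -0.001, -0.0]
force: [0.4, 0.8, 0.7]
finger_gap: 0.001
gripper_force: 0.0
th 1.64 [ 0.5593 -0.0919] shift [-0.0144 -0.001   0.001 ] rot [-0.001  0.002 -0.   ] from [ 0.5737 -0.0904  0.0129] F [0.4 0.8 0.7]
th 1.56 [ 0.5522 -0.0921] shift [-0.0215 -0.0021  0.001 ] rot [-0.001  0.002 -0.08 ] from [ 0.5737 -0.0904  0.0129] F [0.4 0.8 0.7]
th 1.48 [ 0.545  -0.0928] shift [-0.0286 -0.0026  0.001 ] rot [-0.001  0.002 -0.16 ] from [ 0.5737 -0.0904  0.0129] F [0.4 0.8 0.7]
th 1.4 [ 0.538  -0.0941] shift [-0.0358 -0.0025  0.001 ] rot [-0.001  0.002 -0.24 ] from [ 0.5737 -0.0904  0.0129] F [0.4 0.8 0.7]
th 1.3 [ 0.5294 -0.0966] shift [-0.0447 -0.0016  0.001 ] rot [-0.001  0.002 -0.34 ] from [ 0.5737 -0.0904  0.0129] F [0.4 0.8 0.7]
th 1.2 [ 0.521  -0.0998] shift [-0.0535  0.0002  0.001 ] rot [-0.001  0.002 -0.44 ] from [ 0.5737 -0.0904  0.0129] F [0.4 0.8 0.7]
th 1.1 [ 0.5131 -0.1039] shift [-0.062   0.0028  0.0011] rot [-0.001  0.002 -0.54 ] from [ 0.5737 -0.0904  0.0129] F [0.4 0.8 0.7]
th 1.0 [ 0.5055 -0.1088] shift [-0.0703  0.0063  0.0011] rot [-0.001  0.002 -0.64 ] from [ 0.5737 -0.0904  0.0129] F [0.4 0.8 0.7]
th 0.9 [ 0.4985 -0.1143] shift [-0.0782  0.0106  0.0011] rot [-0.001  0.002 -0.74 ] from [ 0.5737 -0.0904  0.0129] F [0.4 0.8 0.7]
th 0.8 [ 0.4921 -0.1206] shift [-0.0856  0.0156  0.0011] rot [-0.001  0.002 -0.84 ] from [ 0.5737 -0.0904  0.0129] F [0.4 0.8 0.7]
th 0.7 [ 0.4864 -0.1275] shift [-0.0924  0.0214  0.0011] rot [-0.002  0.002 -0.94 ] from [ 0.5737 -0.0904  0.0129] F [0.4 0.8 0.7]
th 0.6 [ 0.4813 -0.1349] shift [-0.0987  0.0278  0.0011] rot [-0.002  0.002 -1.04 ] from [ 0.5737 -0.0904  0.0129] F [0.4 0.8 0.7]
```

```bash
python3 shift.py '[{"xyz":[-0.32, -0.04, 0], "jaw":0}, {"xyz":[-0.56, -0.04, 0], "jaw":0}, {"xyz":[-0.86, -0.08, 0], "r":[0, 0, -0.32], "jaw":0}, {"xyz":[-1.144, -0.104, 0], "r":[0, 0, -0.64], "jaw":0}, {"xyz":[-1.432, -0.1, 0], "r":[0, 0, -0.96], "jaw":0}, {"xyz":[-1.788, -0.064, 0], "r":[0, 0, -1.36], "jaw":0}, {"xyz":[-2.14, 0, 0], "r":[0, 0, -1.76], "jaw":0}, {"xyz":[-2.48, 0.12, 0], "r":[0, 0, -2.16], "jaw":0}, {"xyz":[-2.8, 0.24, 0], "r":[0, 0, -2.56], "jaw":0}, {"xyz":[-3.12, 0.424, 0], "r":[0, 0, -2.96], "jaw":0}, {"xyz":[-3.424, 0.624, 0], "r":[0, 0, -3.36], "jaw":0}, {"xyz":[-3.696, 0.856, 0], "r":[0, 0, -3.76], "jaw":0}]'
python3 -c "
from h import *
for t in (.7,.6,.5,.4,.3,.2,.14,.08,.03,-.02):lever(t)
a=cam.capture('top')[160:300,270:460,::-1]
cv2.imwrite('pics/t6.png',cv2.resize(a,None,fx=4.2,fy=4.2,interpolation=cv2.INTER_CUBIC))"
```

```text
clock: 11.95
ee_pos: [0.4879, -0.1262, 0.0154]
tool_rot: [0.848, 0.53, 0.002, 0.001]
force: [2.9, 4.7, -1.0]
finger_gap: -0.004
gripper_force: 2.5
th 0.7 [ 0.4864 -0.1275] shift [-0.0019 -0.0009  0.0034] rot [ 0.003 -0.002  0.004] from [ 0.4879 -0.1262  0.0154] F [ 2.9  4.7 -1. ]
th 0.6 [ 0.4813 -0.1349] shift [-0.0107 -0.0022  0.0034] rot [ 0.003 -0.002 -0.096] from [ 0.4879 -0.1262  0.0154] F [ 2.9  4.7 -1. ]
th 0.5 [ 0.477  -0.1427] shift [-0.0197 -0.0026  0.0034] rot [ 0.003 -0.002 -0.196] from [ 0.4879 -0.1262  0.0154] F [ 2.9  4.7 -1. ]
th 0.4 [ 0.4736 -0.151 ] shift [-0.0286 -0.0021  0.0034] rot [ 0.003 -0.002 -0.296] from [ 0.4879 -0.1262  0.0154] F [ 2.9  4.7 -1. ]
th 0.3 [ 0.4709 -0.1596] shift [-0.0375 -0.0007  0.0033] rot [ 0.003 -0.002 -0.396] from [ 0.4879 -0.1262  0.0154] F [ 2.9  4.7 -1. ]
th 0.2 [ 0.4692 -0.1684] shift [-0.0461  0.0016  0.0033] rot [ 0.003 -0.001 -0.496] from [ 0.4879 -0.1262  0.0154] F [ 2.9  4.7 -1. ]
th 0.14 [ 0.4686 -0.1737] shift [-0.0512  0.0034  0.0033] rot [ 0.003 -0.001 -0.556] from [ 0.4879 -0.1262  0.0154] F [ 2.9  4.7 -1. ]
th 0.08 [ 0.4682 -0.1791] shift [-0.0562  0.0054  0.0033] rot [ 0.003 -0.001 -0.616] from [ 0.4879 -0.1262  0.0154] F [ 2.9  4.7 -1. ]
th 0.03 [ 0.4682 -0.1835] shift [-0.0602  0.0074  0.0033] rot [ 0.003 -0.001 -0.666] from [ 0.4879 -0.1262  0.0154] F [ 2.9  4.7 -1. ]
th -0.02 [ 0.4684 -0.188 ] shift [-0.0642  0.0095  0.0033] rot [ 0.003 -0.001 -0.716] from [ 0.4879 -0.1262  0.0154] F [ 2.9  4.7 -1. ]
```

Force is about 5.5 N, as expected for the stiff lever.

Converted, -0.064 m is -2.56, -0.06 m is -2.4, -0.7 rad is -2.8.

```bash
python3 shift.py '[{"xyz":[-0.428, -0.08, 0.08], "r":[0, 0, -0.384], "jaw":0}, {"xyz":[-0.788, -0.104, 0.08], "r":[0, 0, -0.784], "jaw":0}, {"xyz":[-1.144, -0.08, 0.08], "r":[0, 0, -1.184], "jaw":0}, {"xyz":[-1.5, -0.04, 0.08], "r":[0, 0, -1.584], "jaw":0}, {"xyz":[-1.84, 0.064, 0.08], "r":[0, 0, -1.984], "jaw":0}, {"xyz":[-2.04, 0.136, 0.08], "r":[0, 0, -2.224], "jaw":0}, {"xyz":[-2.24, 0.216, 0.08], "r":[0, 0, -2.464], "jaw":0}, {"xyz":[-2.4, 0.296, 0.08], "r":[0, 0, -2.664], "jaw":0}, {"xyz":[-2.56, 0.38, 0.08], "r":[0, 0, -2.8], "jaw":0}, {"xyz":[-2.56, 0.38, 0.08], "r":[0, 0, -2.8], "jaw":0}]'
python3 -c "
from h import *
lever(0);lever(-.03)"
```

```text
clock: 13.0
ee_pos: [0.4684, -0.187, 0.0133]
tool_rot: [0.616, 0.787, 0.002, 0.001]
force: [2.2, 5.9, 1.8]
finger_gap: 0.002
gripper_force: 3.2
th 0 [ 0.4683 -0.1862] shift [0.0007 0.0001 0.0013] rot [ 0.003 -0.001 -0.001] from [ 0.4684 -0.187   0.0133] F [2.2 5.9 1.8]
th -0.03 [ 0.4685 -0.1889] shift [-0.0019 -0.0004  0.0013] rot [ 0.003 -0.001 -0.031] from [ 0.4684 -0.187   0.0133] F [2.2 5.9 1.8]
```

```bash
python3 shift.py '[{"xyz":[-0.04, 0, 0], "jaw":0}, {"xyz":[-0.08, 0, 0], "jaw":0}, {"xyz":[-0.12, 0, 0], "jaw":0}, {"xyz":[-0.16, 0, 0], "jaw":0}, {"xyz":[-0.16, 0, 0], "jaw":0}]'
```

```text
clock: 13.5
ee_pos: [0.4685, -0.1873, 0.0132]
tool_rot: [0.616, 0.788, 0.002, -0.001]
force: [-3.2, 19.7, 8.5]
finger_gap: 0.002
gripper_force: 9.7
```

Converted, -0.003 m is -0.12, -0.002 m is -0.08.

```bash
python3 shift.py '[{"xyz":[-0.04, 0, 0], "jaw":0}, {"xyz":[-0.08, 0, 0], "jaw":0}, {"xyz":[-0.12, 0, 0], "jaw":0}, {"xyz":[-0.12, 0, 0], "jaw":0}]'
```

```text
clock: 13.9
ee_pos: [0.4685, -0.1876, 0.0131]
tool_rot: [0.615, 0.789, 0.003, -0.002]
force: [-5.1, 28.5, 12.9]
finger_gap: -0.001
gripper_force: 14.7
```

The lever is against its hard stop: the force climbed to 29 N with only 0.3 mm of travel. I'll withdraw and check.

The manual's scale: shifts go in units of 25 mm and turns go in units of 0.25 rad. Converting my numbers, -0.16 m is -6.4, -0.14 m is -5.6.

```bash
python3 shift.py '[{"xyz":[0.4, 0, 0], "jaw":0}, {"xyz":[1.2, 0, 0], "jaw":0}, {"xyz":[2.4, 0, -1.6], "jaw":0}, {"xyz":[3.6, 0, -3.6], "jaw":0}, {"xyz":[4, -1.2, -5.6], "jaw":0}, {"xyz":[4, -1.2, -6.4], "jaw":0}, {"xyz":[4, -1.2, -6.4], "jaw":0}]'
python3 - <<'E'
from h import *
f=lambda n,y0,y1,x0,x1,k:cv2.resize(cam.capture(n)[y0:y1,x0:x1,::-1],None,fx=k,fy=k,interpolation=cv2.INTER_CUBIC)
s=f("scene",205,315,270,400,4);t=f("top",160,250,310,460,3)
o=np.zeros((440+280,520,3),np.uint8);o[:440]=s;o[440:710,:450]=t
cv2.imwrite("pics/end.png",cv2.resize(o,None,fx=.83,fy=.83))
E
```

```text
clock: 14.6
ee_pos: [0.4164, -0.1055, 0.1765]
tool_rot: [0.617, 0.787, 0.0, 0.004]
force: [-0.0, -0.1, -0.1]
finger_gap: -0.001
gripper_force: 0.0
```

View pics/end.png

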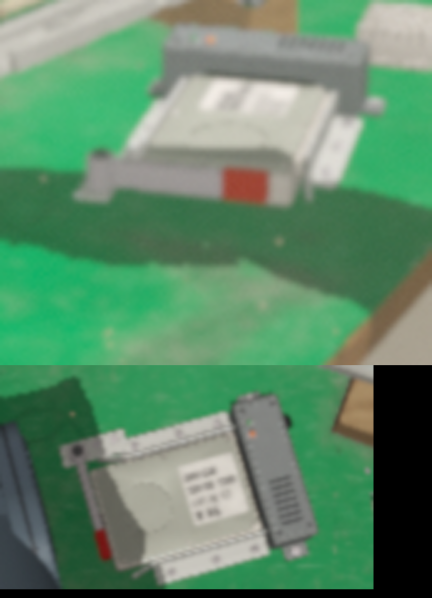

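The picture shows the lever lying flat across the disk's rear, with its red end at about (245,185) in the scene half and (103,545) in the top half. The disk is square between the rails and home against the housing.

```bash
python3 -c "
from cell import arm, cam
print(arm.finish_job())"
```

```text
the job is handed in; nothing more can be done
None
```

The disk is pushed home between the dock rails, label end first, and the latch is shut against its stop; I handed the job in at about 15 s, though the hand-in returned no verdict.

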